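Change the batteries of two work lights

ROBOT

A 6-joint arm with a two-finger parallel gripper is mounted at the origin on a cart in front of the work surface, level with it; the furniture and walls round the work are solid. World frame = base frame: x ahead of the robot, y to its left, z up, the work surface at z = 0. Lengths are in m, angles in rad, forces in N, time in s.
With the tool pointing down it reaches from about 0.375 to 0.75 m from the base axis. Payload 9 kg.
Tool frame: the origin (TCP) lies on the centre line of the jaws, within the pads' length; the fingertips stand 14 mm ahead of it and the grasp point (between the pads) lies 5 mm behind it; z points along the fingers, y is the line along which they close (so a half turn about z gives the same grasp; the last joint's range is limited). The gripper opens to 85 mm and grips with 20 to 120 N. Pads are 22 mm wide; open, the fingers measure 114 mm over their backs; the gripper's body (76 mm by 85 mm) begins 54 mm behind the grasp point. The pads swing forward as they close: fully open they stand 13 mm farther back than shut.
Start: joints at [-1.32, 0.104, 0.097, 1.564, 0, 1.353], TCP at [0.271, -0.535, 0.245] pointing down, gripper open.
Joint ranges: [-2.99, 2.99], [-0.84, 1.86], [-1.1, 1.16], [-1.84, 2.11], [-1.51, 1.56], [-3.14, 3.14]. Speed limits (rad/s): [2.22, 2.22, 2.57, 3.14, 3.14, 3.14].

INTERFACE

Orientations are given as a rotation vector (axis times angle).
In Python, from bench import r gives the robot as it stands.
- The arm moves only by the tool step_arm, never from a script. Its argument "motion" is a list of rows, each a list of 5 numbers: the shift along the tool's x, y, z in mm, then the turn about the tool's z in degrees, then the closure, from -1 (fully open) to 1 (shut). A call has 1 to 10 rows; each row shifts and turns the commanded pose from where the row before left it, along the tool's axes as they then stand; what a row does not reach is not made up. A row lasts 1/10 s, in which the tool goes at most 50 mm and 8.59 degrees, less where a joint would pass 70% of its speed; a pose out of reach is approached as far as the arm can. A call with a gripper value outside its range is refused whole. The fingers move at their own pace and stop on an object; the grip force is fixed at half the most. Time passes only in rows, so rows that do not move let the fingers close. It gives the time, the measured TCP pose, the force, the opening and the grip force at its end, in the units of the state.
- r.state(): the state, without advancing time (a new reading comes with each control period).
- r.camera(name): name is "scene" or "side" or "wrist"; returns the picture (480x640x3 uint8, red, green, blue); there is no depth.
- r.camera_model(name): a dict with "camera_matrix" (3x3 intrinsics, pixels), "distortion" ([k1, k2, p1, p2, k3] as OpenCV has them; the pictures are not rectified), "rvec" (rotation vector, rad) and "tvec" (3), from world to camera coordinates, as OpenCV has them; the wrist camera has in their place "hand_eye" (4x4, takes a point from camera to tool coordinates, whose origin is the TCP and whose axes are the flange's). Camera axes: x right, y down, z forward; pixel columns grow to the right and rows downward; lengths in m; the calibration is good to about 2 mm. A picture is of the moment at which its call begins: read the wrist's pose just before it. camera_model takes no time and is no camera call.
- r.close_job(): hands the job in; it is judged then, once.
The state is a dict: "t": time; "joints": joint angles; "dq": joint speeds; "joint_torque": joint torques, N m; "eef_pos": TCP position; "tcp_rot": TCP orientation; "wrist_force": force on the tool from outside, world axes, zero at the start; "ft_torque": the same for the moment, N m; "gripper_width": finger opening in m; "gripper_force": force on a finger pad.
Only numpy, scipy, OpenCV 4.12 (cv2) and the standard library are available. Lean on these libraries where they do the work, as an engineer would, in place of code of your own. Each camera call takes 0.05 s, during which the arm holds its last target. There are 200 camera calls.

TASK

Get the two orange work lights ready: take each charged pack (green strip) off its black charger and seat it in the bay of the light it fits, then put the flat pack (red strip) of the same size in the charger that has come free. Every pack must end lying fully down in its bay, either way round; keep the packs right way up throughout and leave the spray can and the nail tin standing where they are.

Things in the scene. Friction and masses are not known exactly. Their poses are not given: they have to be found in the camera images.
- charged_large: Large battery pack, mid-grey block with black end caps, 62 mm wide (its x), 96 mm long (its y), 42 mm high, about 0.5 kg, flat parallel sides to grip across the width. Origin: centre of the underside; z up, y along its length. Bright green status strip on top: charged. Starts seated in the large charger.
- charged_small: Small battery pack, mid-grey block with black end caps, 46 mm wide (its x), 72 mm long (its y), 38 mm high, about 0.3 kg, flat parallel sides to grip across the width. Origin: centre of the underside; z up, y along its length. Bright green status strip on top: charged. Starts seated in the small charger.
- flat_large: Large battery pack, mid-grey block with black end caps, 62 mm wide (its x), 96 mm long (its y), 42 mm high, about 0.5 kg, flat parallel sides to grip across the width. Origin: centre of the underside; z up, y along its length. Bright red status strip on top: flat. Starts lying on the bench, right way up.
- flat_small: Small battery pack, mid-grey block with black end caps, 46 mm wide (its x), 72 mm long (its y), 38 mm high, about 0.3 kg, flat parallel sides to grip across the width. Origin: centre of the underside; z up, y along its length. Bright red status strip on top: flat. Starts lying on the bench, right way up.
- charger_large: Large charger: low black cradle 96 mm (x) by 130 mm (y) plus a low 26 mm control end at -y. Its bay, centred over the origin, takes the large pack flat, length along y, either way round: 70 x 104 mm at its floor (4 mm play a side), 14 mm deep, upper half flared 5 mm a side; floor 9 mm, rim top 23 mm above the bench. Fixed. Origin: on the bench, z up.
- charger_small: Small charger: low black cradle 80 mm (x) by 106 mm (y) plus a low 26 mm control end at -y. Its bay, centred over the origin, takes the small pack flat, length along y, either way round: 54 x 80 mm at its floor (4 mm play a side), 14 mm deep, upper half flared 5 mm a side; floor 9 mm, rim top 23 mm above the bench. Fixed. Origin: on the bench, z up.
- light_large: Large work light: orange box with black corner bumpers, 96 mm (x) by 130 mm (y), LED lamp face at -x, empty bay on top. Its bay, centred over the origin, takes the large pack flat, length along y, either way round: 70 x 104 mm at its floor (4 mm play a side), 14 mm deep, upper half flared 5 mm a side; floor 38 mm, rim top 52 mm above the bench. Fixed. Origin: on the bench, z up.
- light_small: Small work light: orange box with black corner bumpers, 80 mm (x) by 106 mm (y), LED lamp face at -x, empty bay on top. Its bay, centred over the origin, takes the small pack flat, length along y, either way round: 54 x 80 mm at its floor (4 mm play a side), 14 mm deep, upper half flared 5 mm a side; floor 38 mm, rim top 52 mm above the bench. Fixed. Origin: on the bench, z up.
- spray_can: Spray can with a green cap, 67 mm across, 225 mm tall, standing loose to the left of the work. Origin: centre of its base. Bystander.
- nail_tin: Open round tin of nails, 77 mm across, 36 mm high, loose, to the left of the work. Origin: centre of its base. Bystander.

How it is judged:
By the outcome, as a careful person would: the job done as asked, in the order asked, and still so for the second after the job is handed in, with the robot touching nothing.
It also fails if it takes over 96 s, if anything falls off the work surface, if the arm or the gripper's body presses on something with over 40 N, if the wrist force passes 120 N, or if a joint passes its speed limit or range.

## Working session

There is one attempt and no reset: what is moved stays moved. The work goes in short steps, Python scripts to look and compute and a tool call to move; the robot and the scene stay as the last step left them, time stands still between calls to the robot, and variables do not carry over. Pictures are saved under pics/ and viewed, at most 17 in all, crops included, and the job is handed in when it is done.

Besides the shell and the picture viewer there is one more tool, called after "Emit:" as name(argument=value, ...), one argument or row to a line, values as JSON. step_arm: Moves the arm, as the interface text tells. Its arguments: {"type":"object","properties":{"motion":{"type":"array"}},"required":["motion"]}

```bash
mkdir -p pics; cat > h.py <<'E'
import numpy as np, cv2
from bench import r
def save(n,f):
    im=r.camera(n); cv2.imwrite('pics/'+f,im[:,:,::-1]); return im
def ray(m,uv,T=None):
    K=np.array(m['camera_matrix'],float);d=np.array(m['distortion'],float)
    p=cv2.undistortPoints(np.array(uv,float).reshape(-1,1,2),K,d).reshape(-1,2)
    v=np.c_[p,np.ones(len(p))]
    if 'rvec' in m:
        R=cv2.Rodrigues(np.array(m['rvec'],float))[0];t=np.array(m['tvec'],float).ravel()
        return -R.T@t, v@R
    H=T@np.array(m['hand_eye']); return H[:3,3], v@H[:3,:3].T
def onz(m,uv,z,T=None):
    c,v=ray(m,uv,T); return c+v*((z-c[2])/v[:,2:3])
def tool(s):
    T=np.eye(4);T[:3,:3]=cv2.Rodrigues(np.array(s['tcp_rot'],float))[0];T[:3,3]=s['eef_pos'];return T
E
python3 - <<'E'
from h import *
s=r.state();print({k:np.round(v,3).tolist() for k,v in s.items()});print(np.round(tool(s),3))
for n in('scene','side','wrist'):
    im=save(n,n+'0.png'); m=r.camera_model(n)
    if 'rvec' in m: print(n,ray(m,[[320,240]]))
    else: print(np.round(m['hand_eye'],3),np.round(m['camera_matrix']))
E
```

```text
{'t': 0.0, 'joints': [-1.32, 0.105, 0.096, 1.564, 0.0, 1.353], 'dq': [-0.0, 0.0, 0.0, -0.001, 0.001, -0.0], 'joint_torque': [-0.0, -55.692, 50.366, 0.017, -0.0, -0.0], 'eef_pos': [0.271, -0.535, 0.245], 'tcp_rot': [-3.054, -0.729, 0.0], 'wrist_force': [0.16, -0.076, -1.634], 'ft_torque': [0.072, 0.041, -0.005], 'gripper_force': 0.0, 'gripper_width': 0.085}
[[ 0.892  0.452 -0.     0.271]
 [ 0.452 -0.892  0.001 -0.535]
 [ 0.    -0.001 -1.     0.245]
 [ 0.     0.     0.     1.   ]]
scene (array([-0.34591068,  0.64168466,  0.71878233]), array([[ 0.7001015 , -0.48287938, -0.52650302]]))
side (array([0.43382467, 1.03293173, 0.80109045]), array([[ 0.06751679, -0.78613932, -0.61454506]]))
[[ 0.001 -0.959 -0.283  0.071]
 [ 1.     0.001 -0.     0.   ]
 [ 0.001 -0.283  0.959 -0.13 ]
 [ 0.     0.     0.     1.   ]] [[373.   0. 317.]
 [  0. 373. 239.]
 [  0.   0.   1.]]
```

View pics/scene0.png

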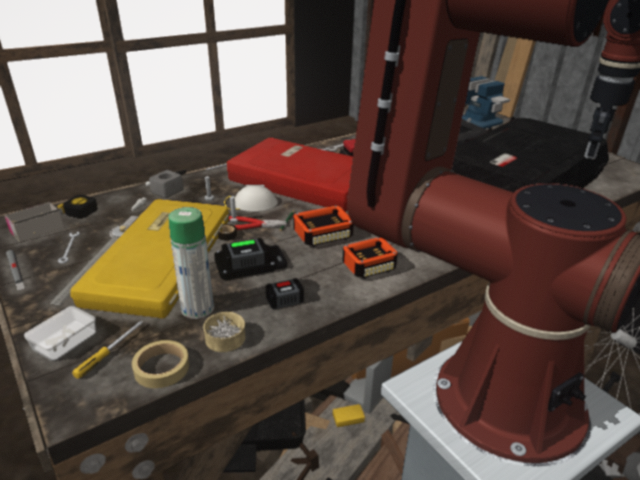

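View pics/side0.png

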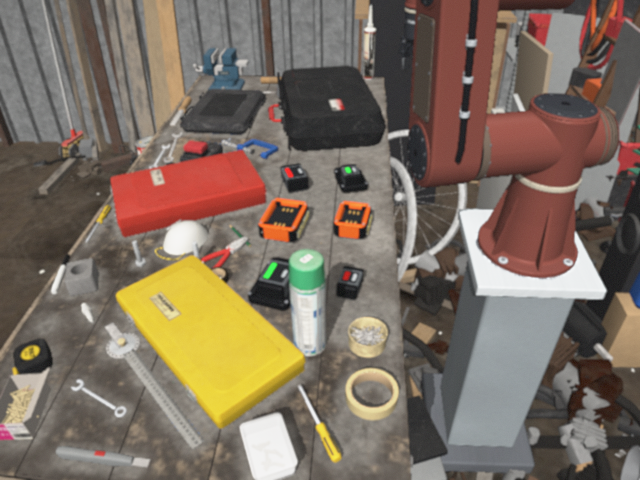

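The scene view shows the large charger with green strip near (243,243), lights at (323,225) and (370,257), and a flat pack at (285,290). The side view shows the large charger (272,275), the small charger (350,177), flat packs at (294,177) and (349,280), the large light (285,220) and the small light (353,219). Next I measure these.

```bash
python3 - <<'E'
from h import *
im=cv2.imread('pics/side0.png');m=r.camera_model('side')
hsv=cv2.cvtColor(im,cv2.COLOR_BGR2HSV)
H,S,V=[hsv[...,i].astype(int) for i in range(3)]
roi=np.zeros(H.shape,bool);roi[155:310,240:380]=1
M={'red':((H<5)|(H>174))&(S>150)&(V>90),'green':(abs(H-58)<15)&(S>150)&(V>120),'orange':(H>5)&(H<16)&(S>170)&(V>110)}
for k,q in M.items():
    n,l,st,c=cv2.connectedComponentsWithStats((q&roi).astype(np.uint8))
    for i in range(1,n):
        if st[i,4]<25: continue
        z={'red':.04,'green':.049,'orange':.052}[k]
        ys,xs=np.where(l==i); P=onz(m,np.c_[xs,ys],z)[:,:2]
        rr=cv2.minAreaRect((P*1000).astype(np.float32))
        print(k,st[i],np.round(c[i]),np.round(P.mean(0),3),np.round(rr[0]),np.round(rr[1]),round(rr[2],1))
cv2.imwrite('pics/c1.png',cv2.resize(im[155:315,235:385],None,fx=3.7,fy=3.7,interpolation=cv2.INTER_CUBIC))
E
```

```text
red [240 155  25  53 959] [250. 185.] [ 0.736 -0.187] [ 736. -220.] [ 68. 293.] 11.5
red [285 168   9  10  55] [289. 172.] [ 0.633 -0.259] [ 632. -259.] [17. 55.] 21.3
red [343 271   8  10  55] [346. 275.] [0.449 0.183] [450. 184.] [31. 14.] 76.8
green [345 167   7   6  31] [348. 169.] [ 0.46  -0.268] [ 460. -268.] [15. 30.] 11.1
green [263 263  14  16 113] [270. 270.] [0.62  0.187] [620. 187.] [54. 16.] 75.8
orange [259 198  48  44 853] [281. 220.] [ 0.62  -0.002] [621. -10.] [172.  98.] 79.3
orange [334 202  36  36 655] [351. 220.] [ 0.444 -0.011] [444. -16.] [150.  81.] 80.4
```

View pics/c1.png

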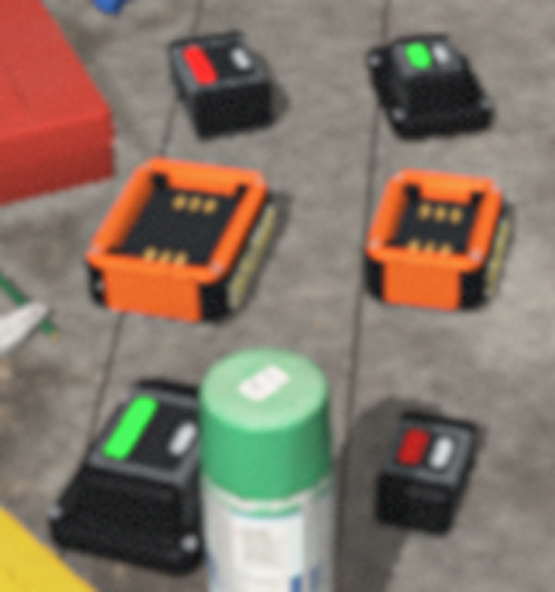

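The crop shows flat_large (strip at crop 200,65), the small charger (420,55), both lights empty, the large charger with its green strip (130,425), and flat_small (412,447). The spray can stands just beside the large charger. I'll turn, then take a wrist overview.

Emit:
step_arm(
  motion=[
    [0, 0, -15, -8, -1],
    [0, 0, -15, -8, -1],
    [0, 0, -15, -8, -1],
    [0, 0, -15, -8, -1],
    [0, 0, -15, -8, -1],
    [0, 0, -15, -8, -1],
    [0, 0, -10, -8, -1],
    [0, 0, 0, -7, -1],
    [40, 16, 0, 0, -1],
    [40, 16, 0, 0, -1],
  ],
)

```text
t: 1.15
eef_pos: [0.3031, -0.4548, 0.3441]
tcp_rot: [-2.225, -2.216, -0.001]
wrist_force: [0.8, 0.8, 1.6]
gripper_width: 0.0855
gripper_force: 0.0
```

Emit:
step_arm(
  motion=[
    [45, 20, 0, 0, -1],
    [45, 20, 0, 0, -1],
    [45, 20, 0, 0, -1],
    [45, 20, 0, 0, -1],
    [45, 20, 0, 0, -1],
    [45, 20, 0, 0, -1],
    [45, 20, 0, 0, -1],
    [45, 20, 0, 0, -1],
    [45, 20, 0, 0, -1],
    [45, 20, 0, 0, -1],
  ],
)

```text
t: 2.15
eef_pos: [0.5048, -0.0037, 0.3452]
tcp_rot: [2.224, 2.219, 0.0]
wrist_force: [0.3, -1.6, -0.5]
gripper_width: 0.0857
gripper_force: 0.0
```

Emit:
step_arm(
  motion=[
    [45, 20, 0, 0, -1],
    [45, 10, 0, 0, -1],
    [0, 0, 0, 0, -1],
    [0, 0, 0, 0, -1],
  ],
)

```text
t: 2.55
eef_pos: [0.5345, 0.085, 0.3449]
tcp_rot: [-2.221, -2.221, 0.001]
wrist_force: [-0.2, -0.9, -0.0]
gripper_width: 0.0851
gripper_force: 0.0
```

```bash
python3 - <<'E'
from h import *
s=r.state();print(s['t'],np.round(tool(s),3),np.round(s['joints'],2))
save('wrist','w1.png'); np.save('T1.npy',tool(s))
m=r.camera_model('side'); print(onz(m,[[312,352],[308,262]],0)[:1],onz(m,[[308,262]],.225),onz(m,[[368,336]],.036))
E
```

```text
2.55 [[ 0.     1.    -0.001  0.534]
 [ 1.    -0.    -0.     0.085]
 [-0.    -0.001 -1.     0.345]
 [ 0.     0.     0.     1.   ]] [-0.08 -0.03  0.15  1.74 -0.    1.49]
[[5.10731367e-01 3.71473310e-01 1.11022302e-16]] [[0.51331808 0.35922177 0.225     ]] [[0.40097144 0.35478422 0.036     ]]
```

View pics/w1.png

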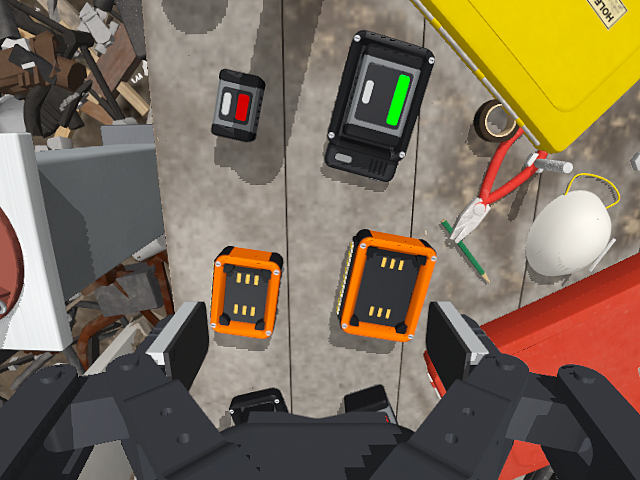

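The wrist view shows flat_small (240,105), the large charger with its pack (385,100), the small light (245,293), the large light (388,287), and the small charger and flat_large half hidden at the bottom. I'll zoom in on it.

```bash
python3 - <<'E'
from h import *
im=cv2.imread('pics/w1.png')
a=cv2.resize(im[25:190,200:440],None,fx=3,fy=3,interpolation=cv2.INTER_CUBIC)
b=cv2.resize(im[230:350,200:445],None,fx=3.2,fy=3.2,interpolation=cv2.INTER_CUBIC)
cv2.imwrite('pics/w1a.png',a);cv2.imwrite('pics/w1b.png',b)
E
```

```text
(no output)
```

View pics/w1a.png

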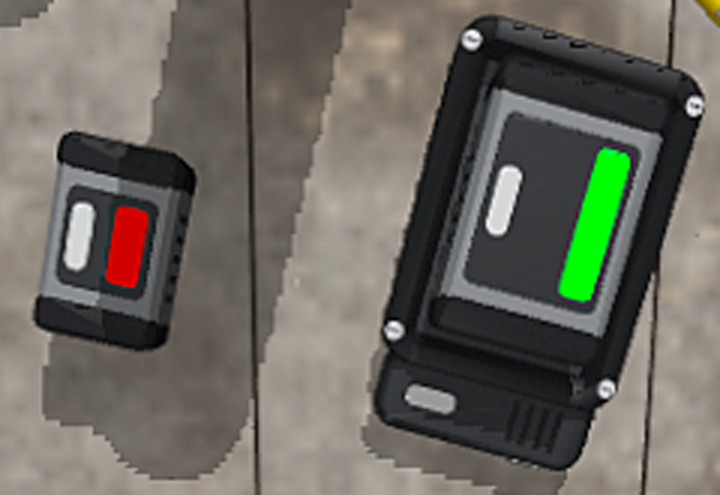

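View pics/w1b.png

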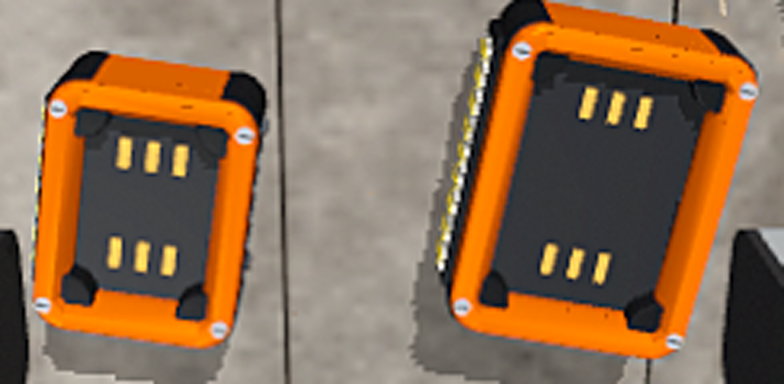

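The crops show corner screws on both lights and the large charger, plus clean pack-top panels. I use those as landmarks.

```bash
cat >> h.py <<'E'
def quad(m,p,z,T,name):
    P=onz(m,p,z,T)[:,:2]*1000  # order: top-left, top-right, bottom-right, bottom-left (image)
    c=P.mean(0); L=(P[0]+P[1]-P[2]-P[3])/2; W=(P[1]+P[2]-P[0]-P[3])/2
    print(name,'c',np.round(c,1),'L%.0f W%.0f'%(np.hypot(*L),np.hypot(*W)),'ang L %.1f W+90 %.1f'%(np.degrees(np.arctan2(L[1],L[0])),np.degrees(np.arctan2(W[1],W[0]))+90))
E
python3 - <<'E'
from h import *
T=np.load('T1.npy');m=r.camera_model('wrist')
A=lambda p:np.array(p)/3+[200-.33,25-.33]
B=lambda p:np.array(p)/3.2+[200-.34,230-.34]
quad(m,A([(472,40),(694,106),(606,389),(394,330)]),.024,T,'chgL')
quad(m,A([(510,113),(640,152),(590,310),(463,278)]),.051,T,'packL')
quad(m,A([(72,185),(157,200),(142,298),(58,283)]),.038,T,'flatS')
quad(m,B([(58,108),(246,135),(219,330),(42,304)]),.053,T,'litS')
quad(m,B([(522,50),(748,91),(675,341),(462,307)]),.053,T,'litL')
E
```

```text
chgL c [605.5 192.2] L108 W87 ang L 75.2 W+90 75.3
packL c [604.4 191.9] L57 W48 ang L 74.7 W+90 75.9
flatS c [442.5 183.3] L35 W32 ang L 78.3 W+90 79.8
litS c [442.7 -44.9] L84 W71 ang L 81.0 W+90 81.2
litL c [620.6 -36.1] L108 W87 ang L 79.5 W+90 79.5
```

Emit:
step_arm(
  motion=[
    [40, 27, 20, 0, -1],
    [40, 27, 30, 0, -1],
    [27, 16, 40, 0, -1],
    [0, 0, 50, 7.5, -1],
    [0, 0, 50, 7, -1],
    [0, 0, 35, 0, -1],
    [0, 0, 10, 0, -1],
    [0, 0, 0, 0, -1],
  ],
)

```text
t: 3.4
eef_pos: [0.5995, 0.1825, 0.1146]
tcp_rot: [-2.487, -1.918, 0.003]
wrist_force: [-0.2, 0.1, 1.4]
gripper_width: 0.0852
gripper_force: 0.0
```

```bash
cat >> h.py <<'E'
def goto(x,y,yaw,z=None):
    s=r.state();T=tool(s);cy=np.degrees(np.arctan2(T[1,0],T[0,0]))
    d=T[:3,:3].T@(np.array([x,y,T[2,3]*1000 if z is None else z])-T[:3,3]*1000)
    print('t %.2f pos %s yaw %.1f -> tool d %s turn %.1f'%(s['t'],np.round(T[:3,3]*1000,1),cy,np.round(d,1),cy-yaw))
E
python3 - <<'E'
from h import *
goto(604.6,192,75.5,41)
T=tool(r.state());np.save('T2.npy',T);save('wrist','w2.png')
E
```

```text
t 3.40 pos [599.5 182.5 114.6] yaw 75.3 -> tool d [10.6  2.6 73.6] turn -0.2
```

View pics/w2.png

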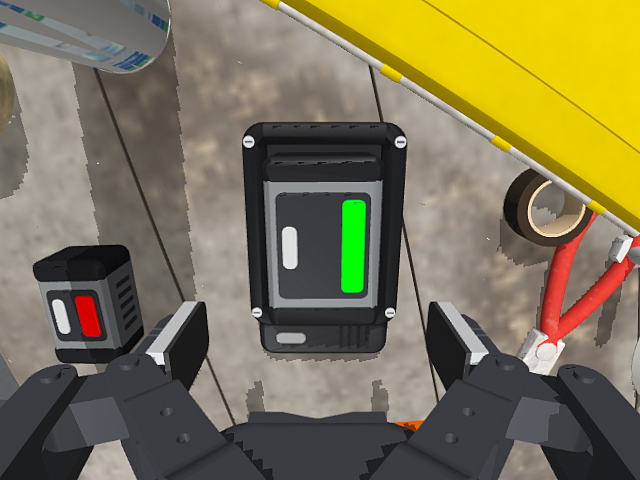

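Charger screws are at (248,142), (400,142), (390,313), (257,313), and the pack panel is about (276..371, 193..298), well aligned.

```bash
python3 - <<'E'
from h import *
T=np.load('T2.npy');m=r.camera_model('wrist')
quad(m,[(248,142),(400,142),(390,313),(257,313)],.024,T,'chgL')
quad(m,[(277,193),(370,193),(372,298),(276,298)],.051,T,'packL')
quad(m,[(264,181),(384,181),(378,308),(269,308)],.051,T,'packL grey')
quad(m,[(48,290),(97,281),(103,335),(57,344)],.038,T,'flatS')
E
```

```text
chgL c [605.4 191.5] L109 W87 ang L 75.5 W+90 75.4
packL c [604.9 190.9] L60 W51 ang L 75.9 W+90 75.4
packL grey c [604.9 190.9] L72 W62 ang L 75.4 W+90 75.4
flatS c [441.9 184.1] L38 W34 ang L 71.2 W+90 87.2
```

Emit:
step_arm(
  motion=[
    [10, 3, 20, 0, -1],
    [0, 0, 30, 0, -1],
    [0, 0, 18, 0, -1],
    [0, 0, 5, 0, -1],
    [0, 0, 0, 0, -1],
    [0, 0, 0, 0, 1],
    [0, 0, 0, 0, 1],
    [0, 0, 0, 0, 1],
    [0, 0, 0, 0, 1],
    [0, 0, 0, 0, 1],
  ],
)

```text
t: 4.45
eef_pos: [0.6071, 0.193, 0.0451]
tcp_rot: [2.485, 1.919, 0.004]
wrist_force: [-1.6, 0.0, 7.7]
gripper_width: 0.0604
gripper_force: 66.7
```

```bash
python3 -c "
from h import *
goto(605,191,75.5,41)"
```

```text
t 4.45 pos [607.1 193.   45.1] yaw 75.4 -> tool d [-2.4 -1.5  4.1] turn -0.1
```

Emit:
step_arm(
  motion=[
    [0, 0, -10, 0, 1],
    [0, 0, -25, 0, 1],
    [0, 0, -40, 0, 1],
    [0, 0, -35, 0, 1],
    [0, 0, -10, 0, 1],
    [0, 0, 0, 0, 1],
  ],
)

```text
t: 5.05
eef_pos: [0.6066, 0.193, 0.1641]
tcp_rot: [2.485, 1.919, 0.004]
wrist_force: [0.7, -0.2, -5.3]
gripper_width: 0.0604
gripper_force: 67.1
```

```bash
python3 -c "
from h import *
goto(620.6,-36.1,79.5,160)
s=r.state();print(s['wrist_force'],s['gripper_width'],s['gripper_force'])"
```

```text
t 5.05 pos [606.6 193.  164.1] yaw 75.4 -> tool d [-218.1   71.4    4.1] turn -4.1
[ 0.7326531  -0.20535406 -5.25470587] 0.06042937404685442 67.06968382000923
```

Emit:
step_arm(
  motion=[
    [-35, 8, 0, 0, 1],
    [-48, 11, 0, 0, 1],
    [-48, 11, 0, 0, 1],
    [-48, 11, 0, 0, 1],
    [-48, 11, 0, 0, 1],
    [-48, 11, 0, 0, 1],
    [-40, 8, 0, 0, 1],
    [0, 0, 0, -4, 1],
    [0, 0, 0, 0, 1],
    [0, 0, 0, 0, 1],
  ],
)

```text
t: 6.05
eef_pos: [0.5939, -0.129, 0.1604]
tcp_rot: [-2.417, -2.002, 0.002]
wrist_force: [-0.6, 0.2, -4.4]
gripper_width: 0.0604
gripper_force: 67.0
```

```bash
cat >> h.py <<'E'
def screws(im,T,c,yaw,W,L,z,win=11):
    m=r.camera_model('wrist');a=np.radians(yaw);ux=np.array([np.cos(a),np.sin(a)]);uy=np.array([np.sin(a),-np.cos(a)])
    H=np.linalg.inv(T@np.array(m['hand_eye']));rv=cv2.Rodrigues(H[:3,:3])[0]
    hsv=cv2.cvtColor(im,cv2.COLOR_RGB2HSV);out=[]
    for l,w in((1,-1),(1,1),(-1,1),(-1,-1)):
        P=np.r_[(np.array(c)+l*L/2*ux+w*W/2*uy)/1000,z]
        u,v=cv2.projectPoints(P.reshape(1,3),rv,H[:3,3],np.array(m['camera_matrix']),np.array(m['distortion'],float))[0].ravel()
        x0,y0=int(u)-win,int(v)-win
        if x0<0 or y0<0: out.append((np.nan,np.nan));continue
        h=hsv[y0:y0+2*win+1,x0:x0+2*win+1].astype(int)
        k=((h[...,1]<60)&(h[...,2]>150)).astype(np.uint8)
        n,lb,st,ce=cv2.connectedComponentsWithStats(k)
        g=[i for i in range(1,n) if 4<=st[i,4]<=120]
        if not g: out.append((np.nan,np.nan));continue
        i=min(g,key=lambda i:np.hypot(*(ce[i]-win)));out.append(tuple(ce[i]+[x0,y0]))
        print('pred',round(u),round(v),'found',np.round(out[-1],1),st[i,4])
    quad(m,out,z,T,'bay')
E
python3 - <<'E'
from h import *
T=tool(r.state());goto(620.6,-36.1,79.5);im=save('wrist','w3.png')
screws(im,T,(620.6,-36.1),79.5,87,108,.053)
screws(im,T,(442.7,-44.9),81.1,71,84,.053)
E
```

```text
t 6.05 pos [ 593.9 -129.   160.4] yaw 79.3 -> tool d [96.3  9.   0.1] turn -0.2
pred 264 178 found [263.5 177.9] 73
bay c [nan nan] Lnan Wnan ang L nan W+90 nan
pred 105 88 found [104.1  87.4] 78
pred 127 221 found [126.1 221.4] 58
bay c [nan nan] Lnan Wnan ang L nan W+90 nan
```

View pics/w3.png

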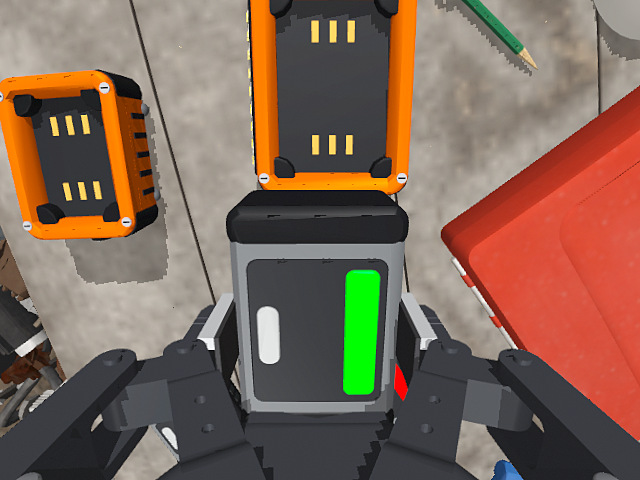

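The pack is held straight (panel 246..384, 260..403). Both lights' visible screws match the prediction within 1 px.

```bash
python3 - <<'E'
from h import *
T=tool(r.state());m=r.camera_model('wrist')
quad(m,[(247,260),(382,260),(386,403),(245,403)],.166,T,'packlabel')
quad(m,[(232,243),(404,243),(397,412),(240,412)],.166,T,'packgrey')
P=onz(m,[(263.5,177.9),(402,178.5)],.053,T);print(P.mean(0)*1000, np.degrees(np.arctan2(*(P[1]-P[0])[1::-1]))+90)
a=np.radians(79.5);print(620.6-54*np.cos(a),-36.1-54*np.sin(a))
E
```

```text
packlabel c [ 592.2 -132.3] L61 W52 ang L 79.6 W+90 79.5
packgrey c [ 593.5 -131.7] L72 W62 ang L 79.6 W+90 79.5
[610.89502362 -89.32607584  53.        ] 79.19148859880062
610.759281623424 -89.19576500845355
```

Emit:
step_arm(
  motion=[
    [30, 3, 0, 0, 1],
    [40, 3, 0, 0, 1],
    [24, 2, 15, 0, 1],
    [5, 1, 20, 0, 1],
    [0, 0, 10, 0, 1],
    [0, 0, 0, 0, 1],
    [0, 0, 0, 0, 1],
  ],
)

```text
t: 6.8
eef_pos: [0.6217, -0.0345, 0.1177]
tcp_rot: [2.418, 2.005, -0.0]
wrist_force: [0.8, 0.1, -3.8]
gripper_width: 0.0605
gripper_force: 66.9
```

```bash
python3 -c "
from h import *
goto(621.3,-33,79.5,74)"
```

```text
t 6.80 pos [621.7 -34.5 117.7] yaw 79.3 -> tool d [ 1.4 -0.7 43.7] turn -0.2
```

Emit:
step_arm(
  motion=[
    [1.5, -0.5, 15, 0, 1],
    [0, 0, 12, 0, 1],
    [0, 0, 8, 0, 1],
    [0, 0, 6, 0, 1],
    [0, 0, 2, 0, 1],
    [0, 0, 0, 0, 1],
  ],
)

```text
t: 7.4
eef_pos: [0.6217, -0.0328, 0.0745]
tcp_rot: [2.418, 2.006, 0.0]
wrist_force: [0.3, -0.7, -5.9]
gripper_width: 0.0604
gripper_force: 67.0
```

Emit:
step_arm(
  motion=[
    [0, 0, 1.5, 0, 1],
    [0, 0, 0, 0, 1],
    [0, 0, 0, 0, 1],
  ],
)

```text
t: 7.7
eef_pos: [0.622, -0.0328, 0.0741]
tcp_rot: [2.417, 2.005, 0.001]
wrist_force: [-5.0, 0.4, 6.2]
gripper_width: 0.0603
gripper_force: 68.3
```

Emit:
step_arm(
  motion=[
    [0, 0, 0, 0, -1],
    [0, 0, 0, 0, -1],
    [0, 0, 0, 0, -1],
    [0, 0, -25, 0, -1],
    [0, 0, -45, 0, -1],
    [-30, -5, -45, 0, -1],
    [-45, -10, -45, 0, -1],
    [-45, -10, -45, 0, -1],
    [-45, -10, -20, 0, -1],
    [-35, -10, 0, 0, -1],
  ],
)

```text
t: 8.7
eef_pos: [0.5499, -0.2021, 0.2781]
tcp_rot: [2.413, 2.002, 0.003]
wrist_force: [0.6, -0.3, 0.3]
gripper_width: 0.0853
gripper_force: 0.0
```

Emit:
step_arm(
  motion=[
    [0, 0, 0, 0, -1],
    [0, 0, 0, 0, -1],
  ],
)

```text
t: 8.9
eef_pos: [0.5493, -0.2002, 0.2742]
tcp_rot: [2.419, 2.003, 0.0]
wrist_force: [-0.1, 0.2, -0.5]
gripper_width: 0.0854
gripper_force: 0.0
```

```bash
python3 - <<'E'
from h import *
T=tool(r.state());np.save('T4.npy',T);goto(620,-265,110);im=save('wrist','w4.png')
E
```

```text
t 8.90 pos [ 549.3 -200.2  274.2] yaw 79.3 -> tool d [-50.5  81.5   0. ] turn -30.7
```

View pics/w4.png

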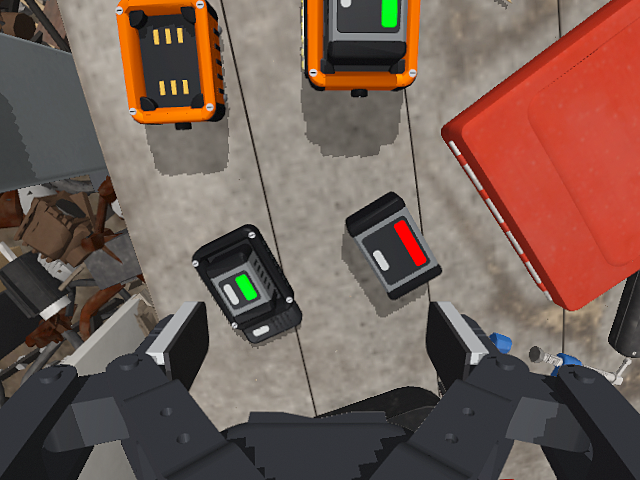

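The large charged pack is seated in its light. flat_large is around (395,245) and the small charger around (245,280), both tilted. I'll zoom in.

```bash
python3 - <<'E'
from h import *
im=cv2.imread('pics/w4.png')
cv2.imwrite('pics/w4a.png',cv2.resize(im[185:350,185:450],None,fx=3,fy=3,interpolation=cv2.INTER_CUBIC))
E
```

```text
(no output)
```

View pics/w4a.png

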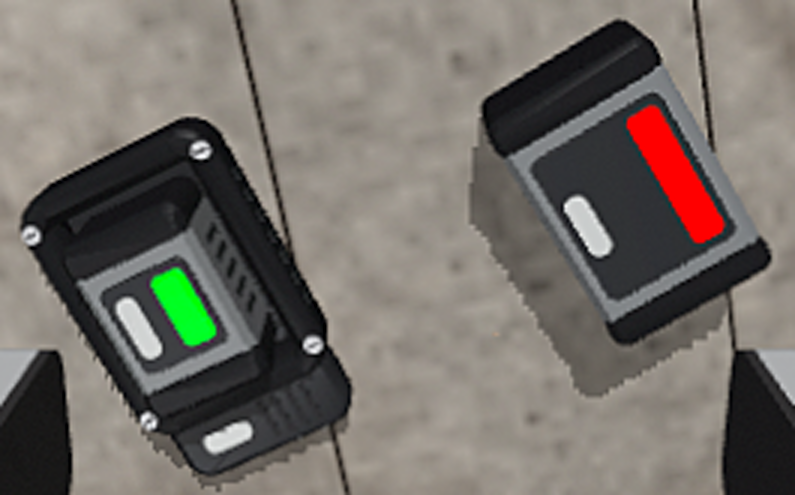

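The crop shows the charger screws at (31,236), (201,150), (313,344), (149,421), the small pack panel, and the flat_large panel corners at (531,161), (657,93), (734,233), (613,300).

```bash
python3 - <<'E'
from h import *
T=np.load('T4.npy');m=r.camera_model('wrist')
A=lambda p:np.array(p)/3+[185-.33,185-.33]
quad(m,A([(31,236),(201,150),(313,344),(149,421)]),.024,T,'chgS')
quad(m,A([(104,294),(179,254),(227,343),(154,376)]),.047,T,'packS label')
quad(m,A([(77,281),(189,228),(250,347),(147,392)]),.047,T,'packS grey')
quad(m,A([(531,161),(657,93),(734,233),(613,300)]),.042,T,'flatL label')
quad(m,A([(506,153),(660,67),(762,239),(612,321)]),.042,T,'flatL grey')
E
```

```text
chgS c [ 451.8 -272.3] L84 W71 ang L 106.2 W+90 106.3
packS label c [ 453.5 -272.8] L36 W30 ang L 104.5 W+90 106.8
packS grey c [ 453.7 -271.3] L48 W43 ang L 104.4 W+90 105.0
flatL label c [ 619.4 -261.6] L58 W47 ang L 110.5 W+90 109.9
flatL grey c [ 619.9 -261.4] L72 W59 ang L 112.2 W+90 110.2
```

Emit:
step_arm(
  motion=[
    [-24, 40, 20, 0, -1],
    [-23, 40, 30, 0, -1],
    [0, 0, 45, -8, -1],
    [0, 0, 45, -8, -1],
    [0, 0, 35, -8, -1],
    [0, 0, 15, -7, -1],
    [0, 0, 0, 0, -1],
    [0, 0, 0, 0, -1],
  ],
)

```text
t: 9.75
eef_pos: [0.6163, -0.2563, 0.0877]
tcp_rot: [1.797, 2.577, 0.0]
wrist_force: [-0.0, 0.3, 0.2]
gripper_width: 0.0852
gripper_force: 0.0
```

```bash
python3 - <<'E'
from h import *
goto(619.5,-261.5,110.3,34)
E
```

```text
t 9.75 pos [ 616.3 -256.3   87.7] yaw 110.2 -> tool d [-6.   1.2 53.7] turn -0.1
```

Emit:
step_arm(
  motion=[
    [-6, 1, 20, 0, -1],
    [0, 0, 22, 0, -1],
    [0, 0, 12, 0, -1],
    [0, 0, 0, 0, -1],
    [0, 0, 0, 0, 1],
    [0, 0, 0, 0, 1],
    [0, 0, 0, 0, 1],
    [0, 0, 0, 0, 1],
    [0, 0, 0, 0, 1],
  ],
)

```text
t: 10.65
eef_pos: [0.62, -0.2631, 0.0355]
tcp_rot: [1.792, 2.576, 0.0]
wrist_force: [0.9, 0.6, 6.3]
gripper_width: 0.0602
gripper_force: 67.9
```

Emit:
step_arm(
  motion=[
    [0, 0, -15, 0, 1],
    [0, 0, -35, 0, 1],
    [0, 0, -45, 0, 1],
    [0, 0, -45, 0, 1],
    [0, 0, 0, 0, 1],
  ],
)

```text
t: 11.15
eef_pos: [0.6214, -0.2643, 0.1822]
tcp_rot: [1.788, 2.57, 0.0]
wrist_force: [0.8, -0.2, -4.2]
gripper_width: 0.0601
gripper_force: 67.8
```

```bash
python3 - <<'E'
from h import *
T=tool(r.state());np.save('T5.npy',T);goto(605.4,191.8,75.4);im=save('wrist','w5.png')
E
```

```text
t 11.15 pos [ 621.4 -264.3  182.2] yaw 110.3 -> tool d [433.1 143.6  -3.1] turn 34.9
```

View pics/w5.png

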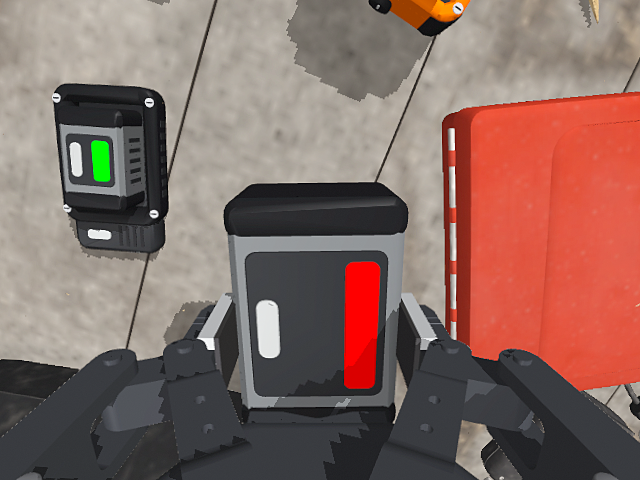

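flat_large is held straight, with its panel centred on the tool. I'll carry it to the large charger.

Emit:
step_arm(
  motion=[
    [25, 8, 0, 0, 1],
    [45, 15, 0, 0, 1],
    [45, 15, 0, 0, 1],
    [45, 15, 0, 0, 1],
    [45, 15, 0, 0, 1],
    [45, 15, 0, 0, 1],
    [45, 15, 0, 0, 1],
    [45, 15, 0, 0, 1],
    [45, 15, 0, 0, 1],
    [30, 10, 0, 0, 1],
  ],
)

```text
t: 12.2
eef_pos: [0.6018, 0.1776, 0.1711]
tcp_rot: [-1.79, -2.578, 0.003]
wrist_force: [1.3, -0.7, -5.3]
gripper_width: 0.0601
gripper_force: 67.6
```

Emit:
step_arm(
  motion=[
    [18, 6, 0, 0, 1],
    [0, 0, 10, 8.5, 1],
    [0, 0, 20, 8.5, 1],
    [0, 0, 20, 8.5, 1],
    [0, 0, 20, 8.5, 1],
    [0, 0, 10, 1, 1],
    [0, 0, 0, 0, 1],
    [0, 0, 0, 0, 1],
  ],
)

```text
t: 13.0
eef_pos: [0.6029, 0.1935, 0.0932]
tcp_rot: [-2.483, -1.924, 0.001]
wrist_force: [0.1, -0.9, -5.4]
gripper_width: 0.0602
gripper_force: 67.5
```

```bash
python3 - <<'E'
from h import *
goto(605.4,191.8,75.4,44.5);im=save('wrist','w6.png')
E
```

```text
t 13.00 pos [602.9 193.5  93.2] yaw 75.5 -> tool d [-1.   2.9 48.7] turn 0.1
```

Emit:
step_arm(
  motion=[
    [-1, 3, 15, 0, 1],
    [0, 0, 15, 0, 1],
    [0, 0, 10, 0, 1],
    [0, 0, 6, 0, 1],
    [0, 0, 2, 0, 1],
    [0, 0, 0, 0, 1],
    [0, 0, 0, 0, 1],
  ],
)

```text
t: 13.75
eef_pos: [0.606, 0.1919, 0.0452]
tcp_rot: [2.486, 1.92, 0.001]
wrist_force: [-0.5, 0.2, -5.0]
gripper_width: 0.0603
gripper_force: 67.6
```

Emit:
step_arm(
  motion=[
    [0, 0, 1.5, 0, 1],
    [0, 0, 0, 0, 1],
    [0, 0, 0, 0, 1],
  ],
)

```text
t: 14.05
eef_pos: [0.6062, 0.1919, 0.0446]
tcp_rot: [2.486, 1.92, 0.001]
wrist_force: [-4.1, -0.2, 4.7]
gripper_width: 0.0603
gripper_force: 68.8
```

Emit:
step_arm(
  motion=[
    [0, 0, 0, 0, -1],
    [0, 0, 0, 0, -1],
    [0, 0, 0, 0, -1],
    [0, 0, -25, 0, -1],
    [0, 0, -45, 0, -1],
    [0, 0, -45, 0, -1],
    [-40, -3, -35, 0, -1],
    [-48, -3, 0, 0, -1],
    [-48, -3, 0, 0, -1],
    [-48, -3, 0, 0, -1],
  ],
)

```text
t: 15.05
eef_pos: [0.548, 0.0177, 0.1919]
tcp_rot: [2.485, 1.92, 0.001]
wrist_force: [1.4, 0.3, -0.3]
gripper_width: 0.0855
gripper_force: 0.0
```

Emit:
step_arm(
  motion=[
    [-48, -3, 0, 0, -1],
    [-48, -3, 0, 0, -1],
    [-48, -3, 0, 0, -1],
    [-48, -3, 0, 0, -1],
    [-48, -3, 0, 0, -1],
    [-44, -3, 0, 0, -1],
    [-20, -1, 0, 0, -1],
    [0, 0, 20, -8, -1],
    [0, 0, 20, -8, -1],
    [0, 0, 20, -8, -1],
  ],
)

```text
t: 16.05
eef_pos: [0.4532, -0.2708, 0.131]
tcp_rot: [2.026, 2.4, -0.0]
wrist_force: [-0.9, -0.3, 0.5]
gripper_width: 0.0852
gripper_force: 0.0
```

Emit:
step_arm(
  motion=[
    [0, 0, 20, -7, -1],
    [0, 0, 0, 0, -1],
    [0, 0, 0, 0, -1],
  ],
)

```text
t: 16.35
eef_pos: [0.4532, -0.2702, 0.1119]
tcp_rot: [-1.887, -2.512, 0.0]
wrist_force: [0.2, -0.0, 0.7]
gripper_width: 0.0851
gripper_force: 0.0
```

```bash
python3 - <<'E'
from h import *
T=tool(r.state());goto(453.2,-272.2,106,42);im=save('wrist','w7.png')
screws(im,T,(451.8,-272.3),106.2,71,84,.024)
E
```

```text
t 16.35 pos [ 453.2 -270.2  111.9] yaw 106.2 -> tool d [-2.  -0.6 69.9] turn 0.2
pred 254 186 found [254.4 184.9] 81
pred 376 186 found [376.2 184.9] 82
pred 260 315 found [260.4 315. ] 67
bay c [nan nan] Lnan Wnan ang L nan W+90 nan
```

View pics/w7.png

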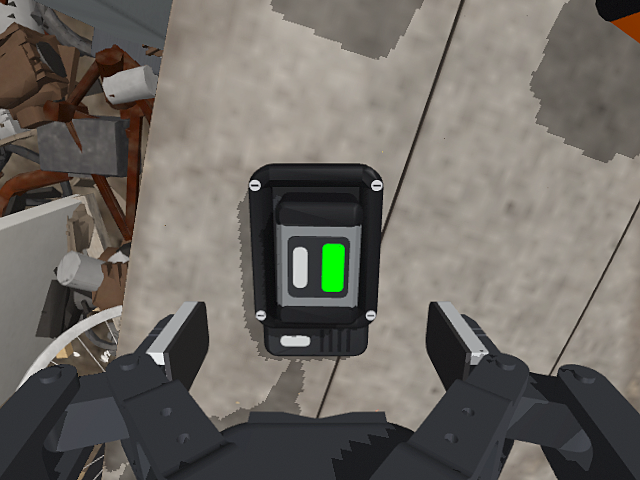

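The small charger and pack are centred between the fingers (panel 288..349, 237..297), and the predicted screws match. Grasping now.

Emit:
step_arm(
  motion=[
    [-2, 0, 20, 0, -1],
    [0, 0, 28, 0, -1],
    [0, 0, 15, 0, -1],
    [0, 0, 6, 0, -1],
    [0, 0, 0, 0, -1],
    [0, 0, 0, 0, 1],
    [0, 0, 0, 0, 1],
    [0, 0, 0, 0, 1],
    [0, 0, 0, 0, 1],
    [0, 0, 0, 0, 1],
  ],
)

```text
t: 17.4
eef_pos: [0.4546, -0.2728, 0.0439]
tcp_rot: [1.881, 2.513, -0.0]
wrist_force: [-0.0, 1.0, 6.5]
gripper_width: 0.0443
gripper_force: 62.4
```

Emit:
step_arm(
  motion=[
    [0, 0, 0, 0, 1],
    [0, 0, -10, 0, 1],
    [0, 0, -30, 0, 1],
    [0, 0, -45, 0, 1],
    [0, 0, -40, 0, 1],
    [0, 0, 0, 0, 1],
  ],
)

```text
t: 18.0
eef_pos: [0.4558, -0.2741, 0.1742]
tcp_rot: [1.877, 2.508, -0.002]
wrist_force: [0.6, 0.3, -1.0]
gripper_width: 0.0443
gripper_force: 62.0
```

```bash
python3 - <<'E'
from h import *
T=tool(r.state());goto(442.7,-44.9,81.1);im=save('wrist','w8.png')
m=r.camera_model('wrist')
hsv=cv2.cvtColor(im,cv2.COLOR_RGB2HSV).astype(int)
g=(abs(hsv[...,0]-60)<12)&(hsv[...,1]>180)&(hsv[...,2]>150);ys,xs=np.where(g);print(xs.min(),xs.max(),ys.min(),ys.max())
E
```

```text
t 18.00 pos [ 455.8 -274.1  174.2] yaw 106.4 -> tool d [223.6  52.   -1.6] turn 25.3
322 355 291 358
```

View pics/w8.png

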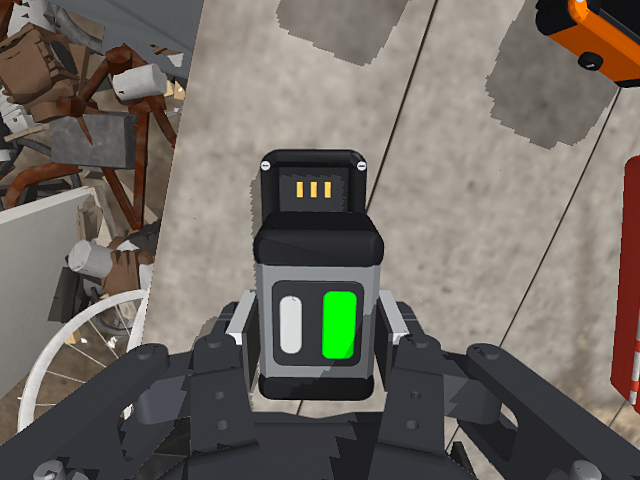

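The small charged pack is held, with panel (273..367, 281..367). Checking its offset in the grip.

```bash
python3 - <<'E'
from h import *
T=tool(r.state());m=r.camera_model('wrist')
quad(m,[(272,281),(366,281),(367,367),(273,367)],.177,T,'label')
quad(m,[(256,266),(381,266),(374,379),(260,379)],.177,T,'grey')
P=onz(m,[(319.5,324)],.177,T)[0];print((T[:3,:3].T@(P-T[:3,3]))*1000)
E
```

```text
label c [ 454.7 -271.6] L36 W35 ang L 107.1 W+90 106.3
grey c [ 454.  -271.7] L47 W44 ang L 105.8 W+90 106.3
[ 2.49584204  0.19436857 -6.03427248]
```

Emit:
step_arm(
  motion=[
    [35, 8, 0, 0, 1],
    [46, 11, 0, 0, 1],
    [46, 11, 0, 0, 1],
    [46, 11, 0, 0, 1],
    [34, 7, 0, 0, 1],
    [14, 3, 0, 8.5, 1],
    [0, 0, 20, 8.5, 1],
    [0, 0, 25, 8.5, 1],
    [0, 0, 10, 0, 1],
    [0, 0, 0, 0, 1],
  ],
)

```text
t: 19.05
eef_pos: [0.4388, -0.0451, 0.1102]
tcp_rot: [-2.384, -2.04, 0.003]
wrist_force: [-0.1, 0.1, -2.4]
gripper_width: 0.0448
gripper_force: 61.9
```

```bash
python3 - <<'E'
from h import *
goto(442.3,-47.4,81.1,73)
E
```

```text
t 19.05 pos [438.8 -45.1 110.2] yaw 81.1 -> tool d [-1.8  4.  37.2] turn 0.0
```

Emit:
step_arm(
  motion=[
    [-2, 3.5, 6, 0, 1],
    [0, 0, 12, 0, 1],
    [0, 0, 10, 0, 1],
    [0, 0, 6, 0, 1],
    [0, 0, 2, 0, 1],
    [0, 0, 0, 0, 1],
    [0, 0, 0, 0, 1],
  ],
)

```text
t: 19.75
eef_pos: [0.4438, -0.0483, 0.0768]
tcp_rot: [2.391, 2.037, 0.0]
wrist_force: [-0.3, -0.6, -2.9]
gripper_width: 0.0444
gripper_force: 62.0
```

Emit:
step_arm(
  motion=[
    [1, -1, 2, 0, 1],
    [0, 0, 1.5, 0, 1],
    [0, 0, 0, 0, 1],
    [0, 0, 0, 0, 1],
  ],
)

```text
t: 20.15
eef_pos: [0.4428, -0.0471, 0.073]
tcp_rot: [2.391, 2.037, -0.0]
wrist_force: [0.6, -0.2, -1.8]
gripper_width: 0.0442
gripper_force: 62.0
```

Emit:
step_arm(
  motion=[
    [0, 0, 1.5, 0, 1],
    [0, 0, 0, 0, 1],
    [0, 0, 0, 0, 1],
  ],
)

```text
t: 20.45
eef_pos: [0.4429, -0.0471, 0.0729]
tcp_rot: [2.391, 2.037, 0.0]
wrist_force: [-6.3, 3.0, 12.6]
gripper_width: 0.0445
gripper_force: 63.6
```

Emit:
step_arm(
  motion=[
    [0, 0, 0, 0, -1],
    [0, 0, 0, 0, -1],
    [0, 0, 0, 0, -1],
    [0, 0, -25, 0, -1],
    [0, 0, -45, 0, -1],
    [20, -3, -30, 0, -1],
    [46, -7, 0, 0, -1],
    [46, -7, 0, 0, -1],
    [46, -7, 0, 0, -1],
    [46, -7, 0, 0, -1],
  ],
)

```text
t: 21.45
eef_pos: [0.4444, 0.1611, 0.1716]
tcp_rot: [2.391, 2.037, 0.001]
wrist_force: [1.0, -0.7, 0.2]
gripper_width: 0.0852
gripper_force: 0.0
```

Emit:
step_arm(
  motion=[
    [24, -4, 20, 2, -1],
    [0, 0, 30, 0, -1],
    [0, 0, 0, 0, -1],
    [0, 0, 0, 0, -1],
  ],
)

```text
t: 21.85
eef_pos: [0.444, 0.1833, 0.1216]
tcp_rot: [-2.426, -1.995, 0.002]
wrist_force: [-0.2, -0.0, 0.4]
gripper_width: 0.0851
gripper_force: 0.0
```

```bash
python3 - <<'E'
from h import *
T=tool(r.state());np.save('T9.npy',T);goto(442.3,183.5,79,34);im=save('wrist','w9.png')
E
```

```text
t 21.85 pos [444.  183.3 121.6] yaw 78.9 -> tool d [-0.1 -1.7 87.6] turn -0.1
```

View pics/w9.png

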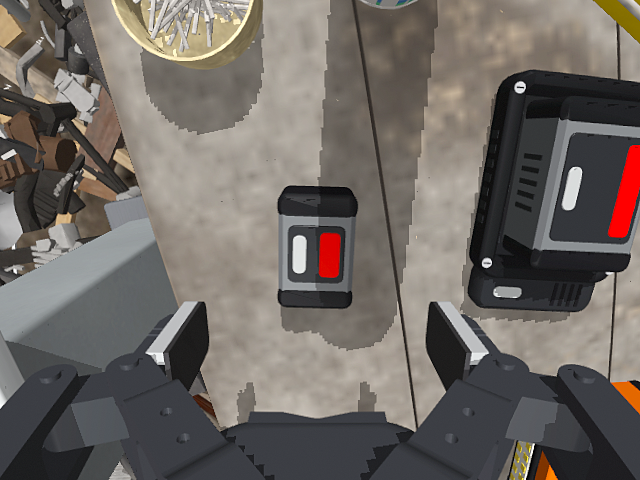

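flat_small is centred and aligned (panel 287..345, 226..281), and flat_large lies down in its charger on the right. Grasping.

Emit:
step_arm(
  motion=[
    [0, -1, 25, 0, -1],
    [0, 0, 35, 0, -1],
    [0, 0, 20, 0, -1],
    [0, 0, 8, 0, -1],
    [0, 0, 0, 0, -1],
    [0, 0, 0, 0, 1],
    [0, 0, 0, 0, 1],
    [0, 0, 0, 0, 1],
    [0, 0, 0, 0, 1],
    [0, 0, 0, 0, 1],
  ],
)

```text
t: 22.9
eef_pos: [0.4446, 0.1839, 0.0351]
tcp_rot: [2.425, 1.994, 0.003]
wrist_force: [-0.6, -0.2, 7.4]
gripper_width: 0.0445
gripper_force: 62.0
```

Emit:
step_arm(
  motion=[
    [0, 0, 0, 0, 1],
    [0, 0, -10, 0, 1],
    [0, 0, -35, 0, 1],
    [0, 0, -45, 0, 1],
    [0, 0, -45, 0, 1],
    [0, 0, 0, 0, 1],
  ],
)

```text
t: 23.5
eef_pos: [0.4464, 0.1842, 0.1757]
tcp_rot: [2.422, 1.992, 0.013]
wrist_force: [0.9, -0.2, -2.6]
gripper_width: 0.0445
gripper_force: 62.5
```

```bash
python3 - <<'E'
from h import *
T=tool(r.state());goto(451.8,-272.3,106.2);im=save('wrist','w10.png')
m=r.camera_model('wrist')
hsv=cv2.cvtColor(im,cv2.COLOR_RGB2HSV).astype(int)
# dark panel around the red strip: strip extents, centred along the panel's length
g=((hsv[...,0]<5)|(hsv[...,0]>174))&(hsv[...,1]>200)&(hsv[...,2]>90);g[:,:200]=0;g[:,400:]=0
ys,xs=np.where(g);print(xs.min(),xs.max(),ys.min(),ys.max())
P=onz(m,[(319.5,(ys.min()+ys.max())/2)],T[2,3]+.003,T)[0];print((T[:3,:3].T@(P-T[:3,3]))*1000)
E
```

```text
t 23.50 pos [446.4 184.2 175.7] yaw 78.9 -> tool d [-4.469e+02  9.340e+01 -4.000e-01] turn -27.3
322 355 297 362
[-1.92346993  0.42975686 -3.0017714 ]
```

Emit:
step_arm(
  motion=[
    [-30, 6, 0, 0, 1],
    [-46, 9.5, 0, 0, 1],
    [-46, 9.5, 0, 0, 1],
    [-46, 9.5, 0, 0, 1],
    [-46, 9.5, 0, 0, 1],
    [-46, 9.5, 0, 0, 1],
    [-46, 9.5, 0, 0, 1],
    [-46, 9.5, 0, 0, 1],
    [-46, 9.5, 0, 0, 1],
    [-35, 7.5, 0, 0, 1],
  ],
)

```text
t: 24.55
eef_pos: [0.4464, -0.2605, 0.1668]
tcp_rot: [-2.426, -1.992, 0.001]
wrist_force: [0.8, 0.4, -3.1]
gripper_width: 0.0443
gripper_force: 62.3
```

Emit:
step_arm(
  motion=[
    [-12, 3, 0, 0, 1],
    [0, 0, 10, -8, 1],
    [0, 0, 20, -8, 1],
    [0, 0, 25, -8, 1],
    [0, 0, 10, -3, 1],
    [0, 0, 0, 0, 1],
    [0, 0, 0, 0, 1],
  ],
)

```text
t: 25.25
eef_pos: [0.448, -0.2699, 0.1032]
tcp_rot: [-1.895, -2.504, -0.0]
wrist_force: [-0.4, -0.0, -1.3]
gripper_width: 0.044
gripper_force: 62.3
```

```bash
python3 - <<'E'
from h import *
goto(451.4,-270.9,106.2,44)
E
```

```text
t 25.25 pos [ 448.  -269.9  103.2] yaw 105.8 -> tool d [-1.9  3.  59.2] turn -0.4
```

Emit:
step_arm(
  motion=[
    [-2, 3, 15, -0.4, 1],
    [0, 0, 18, 0, 1],
    [0, 0, 12, 0, 1],
    [0, 0, 8, 0, 1],
    [0, 0, 4, 0, 1],
    [0, 0, 0, 0, 1],
    [0, 0, 0, 0, 1],
  ],
)

```text
t: 25.95
eef_pos: [0.452, -0.2721, 0.0471]
tcp_rot: [1.885, 2.512, -0.0]
wrist_force: [0.2, -0.4, -2.5]
gripper_width: 0.0444
gripper_force: 62.4
```

Emit:
step_arm(
  motion=[
    [1, -0.5, 2, 0, 1],
    [0, 0, 1.5, 0, 1],
    [0, 0, 1, 0, 1],
    [0, 0, 0, 0, 1],
    [0, 0, 0, 0, 1],
  ],
)

```text
t: 26.45
eef_pos: [0.4512, -0.2713, 0.0441]
tcp_rot: [1.884, 2.512, -0.001]
wrist_force: [-6.5, 4.8, 15.6]
gripper_width: 0.0443
gripper_force: 64.4
```

Seated: 15 N on the floor, at the expected height of 44 mm. Now release, lift, and go to an overview pose.

Emit:
step_arm(
  motion=[
    [0, 0, 0, 0, -1],
    [0, 0, 0, 0, -1],
    [0, 0, 0, 0, -1],
    [0, 0, -25, 0, -1],
    [0, 0, -45, 0, -1],
    [0, 0, -45, 0, -1],
    [0, 20, -45, 0, -1],
    [0, 40, -45, 0, -1],
    [0, 30, -30, 0, -1],
    [0, 0, 0, 0, -1],
  ],
)

```text
t: 27.45
eef_pos: [0.5346, -0.2478, 0.2739]
tcp_rot: [1.878, 2.509, 0.001]
wrist_force: [0.4, -0.9, 0.0]
gripper_width: 0.0853
gripper_force: 0.0
```

```bash
python3 - <<'E'
from h import *
s=r.state();print(s['t'],s['eef_pos'])
a=save('wrist','w11.png'); b=save('side','s2.png')
c=cv2.resize(b[150:400,230:400],(374,550),interpolation=cv2.INTER_CUBIC)
a=cv2.resize(a,(400,300)); o=np.zeros((550,780,3),np.uint8);o[:300,:400]=a;o[:,404:778]=c
cv2.imwrite('pics/f.png',o[:,:,::-1])
E
```

```text
27.45 [ 0.53457757 -0.24778652  0.27394686]
```

View pics/f.png

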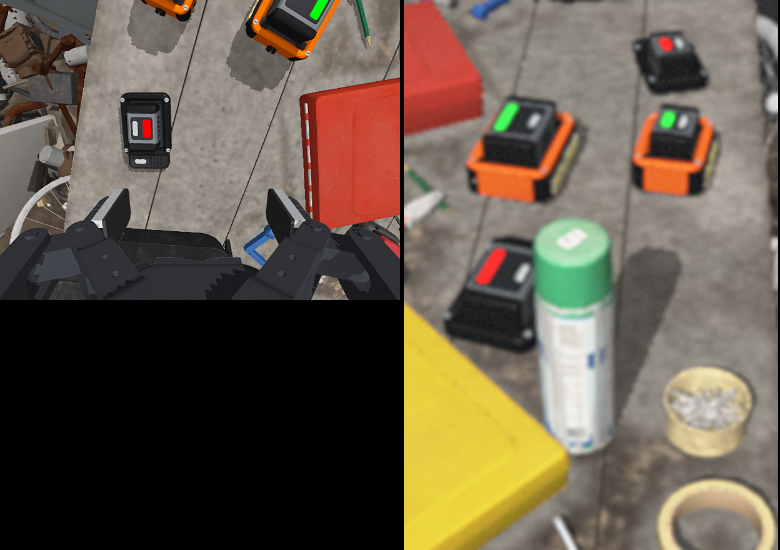

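All four packs sit level: green in both lights, at (505,120) and (675,120), and red in both chargers, at (490,270) and (668,50). The can and tin are undisturbed.

```bash
python3 -c "
from bench import r
print(r.close_job())"
```

```text
the job is handed in; nothing more can be done
None
```

I handed the job in at about 27.5 s: both charged packs are seated in their lights, both flat packs are in the matching chargers, and the spray can and nail tin look undisturbed in the final picture.

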